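# Load a tube block under the shaker's rear lip and hold it home

## Robot

A 6-joint arm with a two-finger parallel gripper is mounted at the origin on the work surface. World frame = base frame: x ahead of the robot, y to its left, z up, the work surface at z = 0. Lengths are in mm, angles in rad, forces in N, time in s.
With the tool pointing down it reaches from about 425 to 950 mm from the base axis. Payload 14.7 kg.
Tool frame: the origin (TCP) lies midway between the tips of the shut fingers; the grasp point (between the pads) lies 19 mm behind it; z points along the fingers, y is the line along which they close (so a half turn about z gives the same grasp; the last joint's range is limited). The gripper opens to 85 mm and grips with 20 to 120 N. Pads are 22 mm wide; open, the fingers measure 114 mm over their backs; the gripper's body (76 mm by 85 mm) begins 54 mm behind the grasp point. The pads swing forward as they close: fully open they stand 13 mm farther back than shut.
Start: joints at [-1.234, 0.48, 1.596, -0, 1.065, -0.047], TCP at [243.406, -602.699, 231.297] pointing down, gripper open.
Joint ranges: [-2.75, 2.75], [-0.82, 2.05], [0.23, 2.67], [-1.56, 4.7], [0.09, 2.69], [-2.92, 2.92]. Speed limits (rad/s): [1.89, 1.89, 2.39, 3.01, 3.01, 3.01].

## Interface

Orientations are given as a unit quaternion [x, y, z, w].
In Python, from bench import get_obs, camera, finish_job, find_in, masks_of, landmark_of gives the robot as it stands.
- The arm moves only by the tool drive_tool, never from a script. Its argument "motion" is a list of rows, each a list of 4 numbers: the shift along the tool's x, y, z in units of 30 mm (1.0 is 30 mm), then the turn about the tool's z in units of 5 degrees (1.0 is 5 degrees). In form: [[x, y, z, twist], ...]. A call has 1 to 5 rows; each row shifts and turns the commanded pose from where the row before left it, along the tool's axes as they then stand; what a row does not reach is not made up. A row lasts 1/12 s, in which the tool goes at most 41.7 mm and 7.16 degrees, less where a joint would pass 70% of its speed; a pose out of reach is approached as far as the arm can. A call is refused whole if a number of a shift passes 1 or a number of a turn 1, either way. A call with a gripper value outside its range is refused whole. "gripper" is the finger opening in mm, from 0 to 85.4, set as the call begins (left out, the last holds). The fingers move at their own pace and stop on an object; the grip force is fixed at half the most. Time passes only in rows, so rows that do not move let the fingers close. It gives the time, the measured TCP pose, the force, the opening and the grip force at its end, in the units of the state.
- get_obs(): the state, without advancing time (a new reading comes with each control period).
- camera(name): name is "side" or "top"; returns a dict with "frame" (420x560x3 uint8, red, green, blue), "fx", "fy", "cx", "cy" (pixels), "eye" and "orientation" of the camera in the world. Camera axes: x right, y up, looking along -z (the intrinsics and any distortion apply to the point x, -y, -z); pixel columns grow to the right and rows downward; lengths in mm; the calibration is good to about 2 mm. A picture is of the moment at which its call begins. There is no depth.
- finish_job(): hands the job in; it is judged then, once.
Trained networks look in a picture, given as the dict that the camera call returned (one of the last four; its "shot" number tells which), for a name from the list of things; names that differ only in an ending like _2 or _b are one class to them, and where a whole thing is asked for, a point or a joint stands for the part that bears it (a point fixed in the world has none). Each returns a list of dicts, best first, with "confidence" (0 to 1); they miss things now and then, are a little off and sometimes report something else, mostly with a low value. They report only what shows in the picture. A call takes as long as a camera call. They do not tell look-alikes from the thing itself.
- find_in(thing, picture): "point" ([x, y, z] in mm, in world coordinates, good to about 4 mm: the middle of the surface that is visible of it).
- masks_of(thing, picture): "region" (420x560 bool, what is visible of it).
- landmark_of(thing, picture): "point" ([x, y, z] in mm, in world coordinates, good to about 4 mm: a listed point, or the origin of a listed thing).
The state is a dict: "clock": time; "joint_pos": joint angles; "qvel": joint speeds; "effort": joint torques, N m; "tcp_pos": TCP position; "tool_rot": TCP orientation; "wrist_force": force on the tool from outside, world axes, zero at the start; "wrist_torque": the same for the moment, N m; "width": finger opening in mm; "finger_force": force on a finger pad.
Only numpy, scipy, OpenCV 4.12 (cv2) and the standard library are available. Lean on these libraries where they do the work, as an engineer would, in place of code of your own. Each camera call takes 0.05 s, during which the arm holds its last target. There are 200 camera calls.

## Task

Load the aluminium tube block onto the shaker, keeping it level: set it flat on the platform in front of the dark steel lip, tongue to the rear, then slide it straight back so that the tongue goes under the lip and pushes the sprung bumper fully in. Finish while still gripping the block and holding it pressed home against the bumper, so that a colleague can tighten the clamp screws; do not let go. Leave everything else on the bench where it is.

Things in the scene. Friction and masses are not known exactly. Their poses are not given: they have to be found in the camera images.
- tube_block: The part to load: bright aluminium block with blue and (tongue end) white microtube caps, about 0.4 kg. Body 80 (x) x 62 (y) x 42 high, caps 6 higher; bare sides, to be gripped across the 62. From the foot of its rear (+x) face a flat tongue sticks out 22, 60 wide, 6 thick, level with the underside. Origin: centre of the body's underside, tongue not counted; x points to the tongue, z up.
- tongue_tip (a point): Middle of the tongue's rear edge, on the underside: 62 ahead of tube_block's origin along its x. Same axes as tube_block.
- shaker: White orbital shaker, 220 deep (x) x 205 wide (y), fixed. Origin: centre of its footprint on the bench; x points from its sloping control panel to its rear, z up. Flat aluminium platform: top 95 above the bench, from x = -60 to 72, 150 wide, wings sloping up beyond. Below its front edge hangs the lowered clamp bar with two black screws (to x = -80).
- lip_edge (a point): Middle of the front edge of the dark steel lip's underside, at x = 36 of the shaker, 9 above the platform; same axes as the shaker. The lip is 3 thick and overhangs the platform back to an upright wall 20 behind this edge. At both ends cheeks close it down to the platform, 72 clear between them.
- stop (a point): Middle of the front face of the unpressed bumper, at platform height: x = 48 of the shaker, 12 behind the lip's front edge. Same axes as the shaker. With the block home, tongue_tip is 6 behind this point and the block's front face is at the platform's front edge.
- rear_bumper (a joint): Black rubber bar under the lip, 46 wide, 1.5 to 7.5 above the platform. It slides to the shaker's +x on springs: 0 = out, 0.006 m = fully in, at a solid stop. It takes 3 N to start it and 12 N to bring it fully in; it springs back when eased off. The block's own rubbing on the platform can add up to 10 N to the push. Two red pins show behind the wall as it goes in.
- tube_rack: yellow tube rack with a blue top, 100 x 60 x 52 high; bystander. Origin: centre of its underside.
- beaker: clear plastic beaker, 72 across, 75 high, a white transfer pipette in it; bystander. Origin: centre of its underside.
- tip_box: purple pipette-tip box with a clear lid, 122 x 83 x 68 high; bystander. Origin: centre of its underside.
- tape_green: roll of green tape lying flat, 68 across, 19 high; bystander. Origin: centre of its underside.
- tape_yellow: roll of yellow tape lying flat, 64 across, 19 high; bystander. Origin: centre of its underside.
- marker: white marker pen with a blue cap, 135 long, 14 thick, lying flat; bystander. Origin: centre of its underside.
- well_plate: white 24-well plate, 86 x 128 x 15 high; bystander. Origin: centre of its underside.
Not all that is in view belongs to the job. Leave any red look-alike of the tube_block alone.

How it is judged (in metres and radians):
On the way, in this order (a step that is already met when the one before it is completed fails the run):
1. the block is lifted clear of the bench in the gripper (height (world z) of tube_block above 0.03 m and contact force between tube_block and the fingers above 4 N), for 0.1 s.
2. the block is flat on the platform, its tongue not yet under the lip (within 1 mm), the bumper still out (z of each of tongue_tip, tube_block in the frame of stop below 0.004 m and z of tube_block in the frame of stop above -0.004 m and x of tongue_tip in the frame of stop between -0.06 and -0.011 m and value of joint rear_bumper below 0.001 m), for 0.05 s.
At the end, for the whole second after the job is handed in: The bumper is held in by the block's tongue by at least 4.5 of its 6 mm; the block is flat on the platform (within 4 mm) with the tongue under the lip, centred within 8 mm and square within 0.08 rad, at rest, and the fingers still grip it (over 4 N) (value of joint rear_bumper above 0.0045 m and x of tongue_tip in the frame of stop above 0.0035 m and z of each of tongue_tip, tube_block in the frame of stop below 0.004 m and z of tube_block in the frame of stop above -0.004 m and y of tongue_tip in the frame of stop between -0.008 and 0.008 m and angle between the x axis of tube_block and the x axis of shaker, either way round below 0.08 rad and contact force between tube_block and the fingers above 4 N and linear speed of tube_block below 0.01 m/s); the arm keeps its last pose, push and grip.
It fails at once if the block is tipped more than about 20 degrees (angle between tube_block's own z axis and vertical above 0.35 rad).
It fails at once if a bystander is moved more than 25 mm (distance of any of tube_rack, beaker, tip_box, tape_green, tape_yellow, marker, well_plate from where it was at the start of the episode above 0.025 m).
It also fails if it takes over 42 s, if anything falls off the work surface, if the arm or the gripper's body presses on something with over 40 N, if the wrist force passes 120 N, or if a joint passes its speed limit or range.

## Working session

There is one attempt and no reset: what is moved stays moved. The work goes in short steps, Python scripts to look and compute and a tool call to move; the robot and the scene stay as the last step left them, time stands still between calls to the robot, and variables do not carry over. Pictures are saved under pics/ and viewed, at most 10 in all, crops included, and the job is handed in when it is done.

Besides the shell and the picture viewer there is one more tool, called after "Call:" by a JSON object that holds its "name" and its "arguments", one argument or row to a line. drive_tool: Moves the arm, as the interface text tells. Its arguments: {"type":"object","properties":{"motion":{"type":"array"},"gripper":{"type":"number"}},"required":["motion"]}

```bash
ls; mkdir -p pics; cat > h.py <<'E'
import numpy as np, cv2
from bench import *
from scipy.spatial.transform import Rotation as R
def save(c,n,box=None,s=1):
    f=c["frame"][:,:,::-1]
    if box: f=f[box[1]:box[3],box[0]:box[2]]
    cv2.imwrite("pics/"+n,cv2.resize(f,None,fx=s,fy=s,interpolation=cv2.INTER_CUBIC))
def proj(c,p):
    q=R.from_quat(c["orientation"]).inv().apply(np.atleast_2d(p)-c["eye"])
    return np.c_[c["cx"]+c["fx"]*q[:,0]/-q[:,2], c["cy"]+c["fy"]*-q[:,1]/-q[:,2]]
def onz(c,uv,z):
    uv=np.atleast_2d(uv)
    d=np.c_[(uv[:,0]-c["cx"])/c["fx"],-(uv[:,1]-c["cy"])/c["fy"],-np.ones(len(uv))]
    d=R.from_quat(c["orientation"]).apply(d); e=np.array(c["eye"])
    return e+d*((z-e[2])/d[:,2])[:,None]
E
python3 - <<'E'
from h import *
np.set_printoptions(precision=1,suppress=True)
for n in("side","top"):
    c=camera(n); save(c,n+"0.png"); print(n,{k:c[k] for k in c if k!="frame"})
    for t in["tube_block","tongue_tip","shaker","lip_edge","stop"]+(["tube_rack","beaker","tip_box","tape_green","tape_yellow","marker","well_plate"] if n=="top" else []):
        for r in landmark_of(t,c)[:3]: print(t,np.array(r["point"]),round(r["confidence"],2),proj(c,r["point"])[0])
o=get_obs();print(o)
E
```

```text
pics
side {'fx': 526.688977681367, 'fy': 526.688977681367, 'cx': 283.38149120976664, 'cy': 206.3285652407096, 'eye': array([  178.9, -1274.3,  1233.9]), 'orientation': array([ 0.4, -0. , -0.1,  0.9]), 'shot': 1}
tube_block [445.5 313.6   1.9] 0.68 [252.2 175.2]
tube_block [468.4 459.    5. ] 0.65 [250.3 152.5]
tube_block [302.4 399.   -3.8] 0.47 [212.  169.5]
tongue_tip [409.4 450.2  -1.2] 0.85 [236.5 157.3]
tongue_tip [498.2 283.7   0.4] 0.75 [267.4 177.9]
shaker [571.1  -0.8  -2.8] 0.77 [306.7 224.1]
lip_edge [608.   -2.5 101.9] 0.58 [318.  199.3]
stop [620.4   7.   95.9] 0.97 [320.6 198.3]
top {'fx': 471.14272003770094, 'fy': 471.14272003770094, 'cx': 285.33766751186687, 'cy': 207.42022035603895, 'eye': array([ 298.8,    2.2, 1369.2]), 'orientation': array([-0.1,  0.1,  0.7, -0.7]), 'shot': 2}
tube_block [297.5 396.    0.9] 0.92 [157.  293.3]
tube_block [464.2 453.   -1.2] 0.9 [139.3 236.2]
tube_block [442.4 317.1   1.4] 0.74 [185.  242.3]
tongue_tip [262.  440.6   2.9] 0.94 [141.  306.3]
tongue_tip [497.5 283.1   0.9] 0.7 [196.9 223.3]
tongue_tip [408.1 452.2   0.5] 0.63 [138.8 2
[... 299 characters left out ...]
een [597.1 504.1   0.9] 0.69 [123.3 192.2]
tape_yellow [ 638.  -431.5   -1.7] 0.77 [436.8 170.6]
marker [ 440.4 -526.3   -2.1] 0.48 [474.9 235.8]
well_plate [714.3 400.7  -3.4] 0.82 [159.1 153.7]
well_plate [ 671.7 -308.2   -1.1] 0.33 [394.5 160.7]
well_plate [619.7   4.9  94.5] 0.25 [290.1 172.6]
{'clock': 0.95, 'joint_pos': array([-1.2,  0.5,  1.6, -0. ,  1.1, -0. ]), 'qvel': array([ 0.,  0., -0., -0.,  0., -0.]), 'effort': array([  0. , -95. , -43.1,  -0. ,   0. ,   0. ]), 'tcp_pos': array([ 243.4, -602.7,  231.3]), 'tool_rot': array([ 1. ,  0.2, -0. ,  0. ]), 'wrist_force': array([-0.2,  0. , -0.3]), 'wrist_torque': array([-0.,  0.,  0.]), 'finger_force': 0.0, 'width': 85.34535656227767}
```

```bash
python3 -c "
import cv2,numpy as np
a=cv2.imread('pics/side0.png');b=cv2.imread('pics/top0.png');print(a.shape)"
```

```text
(420, 560, 3)
```

View pics/side0.png

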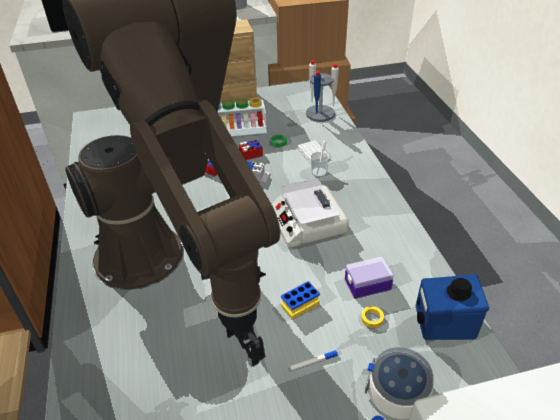

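View pics/top0.png

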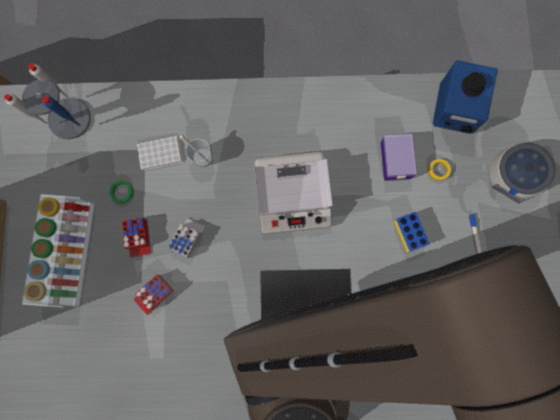

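In the top view there are three candidates: red at (136,236), red at (153,294) and bright aluminium at (185,240). The aluminium one fits, since the task says to leave the red ones alone. I'll confirm it in an enlarged crop that also takes in the shaker at (293,192).

```bash
python3 - <<'E'
from h import *
np.set_printoptions(precision=1,suppress=True)
c=camera("top"); save(c,"crop1.png",(120,140,350,300),3.4)
P=[];
for i in range(4):
    c=camera("top" if i%2 else "side")
    b=[np.array(r["point"]) for r in landmark_of("tube_block",c) if abs(r["point"][0]-444)<25 and abs(r["point"][1]-316)<25]
    t=[np.array(r["point"]) for r in landmark_of("tongue_tip",c) if abs(r["point"][0]-498)<25 and abs(r["point"][1]-283)<25]
    s=[np.array(landmark_of(k,c)[0]["point"]) for k in("shaker","lip_edge","stop")]
    print(b,t,s)
E
```

```text
[array([445.6, 314.8,   1.1])] [array([498.3, 287.4,  -2.6])] [array([571.5,  -1.9,  -2.6]), array([605.9,  -2.8, 102.6]), array([619. ,   5.5,  98.1])]
[array([443.2, 312.2,   4.2])] [array([498.7, 286.8,  -0.5])] [array([570.9,   0. ,   2.4]), array([608.6,   4.4, 105.9]), array([621.1,   3.6,  96.1])]
[array([444. , 313.2,   2.4])] [array([499.6, 283.9,  -2.2])] [array([571.8,  -1.4,  -6.3]), array([607.7,  -3.6, 101.4]), array([621.2,   7.4,  93.2])]
[array([442. , 315.3,   3.5])] [array([496. , 285.5,  -1.7])] [array([569.3,   1.4,  -2.6]), array([609. ,   4.5, 108.8]), array([621.1,   5.6,  96.5])]
```

View pics/crop1.png

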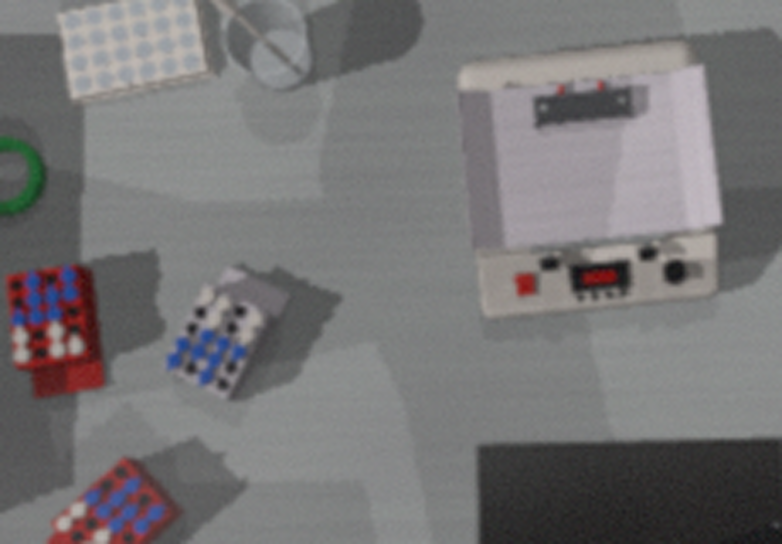

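```bash
python3 - <<'E'
from h import *
np.set_printoptions(precision=1,suppress=True)
c=camera("top")
g=lambda x,y:(120+(x+.5)/3.4-.5,140+(y+.5)/3.4-.5)
for n,a,b,z in[("panel foot",(487,317),(717,293),40),("platform front",(475,250),(722,222),105),("lip front",(533,127),(632,116),107),("rear",(460,68),(690,42),100),("lip sideR",(632,116),(629,88),107),("panel left",(487,317),(475,250),70)]:
    p=onz(c,[g(*a),g(*b)],z)[:,:2];d=p[1]-p[0];print(n,p.ravel(),"dir",np.degrees(np.arctan2(d[1],d[0])),np.hypot(*d))
for n,a,b,z in[("blk right side",(231,399),(272,322),42),("tongue edge",(232,266),(289,296),6),("blk left",(168,365),(208,290),42),("front",(168,365),(231,399),42)]:
    p=onz(c,[g(*a),g(*b)],z)[:,:2];d=p[1]-p[0];print(n,p.ravel(),np.degrees(np.arctan2(d[1],d[0])),np.hypot(*d))
# edges: gradient-orientation via LSD on upscaled picture
gray=cv2.cvtColor(c["frame"],cv2.COLOR_RGB2GRAY)
for i,k in enumerate(("shaker","tube_block")):
    for m in masks_of(k,c)[:3]:
        M=m["region"].astype(np.uint8); ct=max(cv2.findContours(M,0,2)[0],key=cv2.contourArea)
        w=onz(c,ct[:,0,:].astype(float),95 if i==0 else 25)[:,:2].astype(np.float32)
        print(k,m["confidence"],cv2.minAreaRect(w))
    
L=cv2.createLineSegmentDetector().detect(cv2.resize(gray,None,fx=2,fy=2,interpolation=cv2.INTER_CUBIC))[0][:,0]/2
for l in L:
    mx,my=(l[0]+l[2])/2,(l[1]+l[3])/2
    if np.hypot(l[0]-l[2],l[1]-l[3])>18 and ((250<mx<335 and 148<my<236)):
        p=onz(c,l.reshape(2,2),100)[:,:2];d=p[1]-p[0];a=np.degrees(np.arctan2(d[1],d[0]))%180;print(l,round(a,1))
o=get_obs();print(R.from_quat(o["tool_rot"]).as_matrix())
E
```

```text
panel foot [ 459.6   86.7  474.9 -105.9] dir -85.47001659475801 193.16213074094298
platform front [ 505.9   91.3  523.4 -106.9] dir -84.95341335237633 198.9845863529913
lip front [605.2  42.8 612.1 -37.5] dir -85.07920866256491 80.6280049158753
rear [658.2 101.9 674.9 -87.2] dir -84.96411178706741 189.80633182331388
lip sideR [612.1 -37.5 635.5 -35.8] dir 4.191315238828346 23.490232554171254
panel left [456.   84.8 511.7  93.8] dir 9.224343345015114 56.39865612286083
blk right side [396.4 300.  459.8 266.4] -27.93666159137031 71.69199659801605
tongue edge [513.7 308.6 486.2 259.1] -118.94549643554072 56.63380264966701
blk left [426.  353.  488.1 320.5] -27.595656204367693 70.15993488878657
front [426.  353.  396.4 300. ] -119.12399700531755 60.68559597248584
shaker 0.3 ((447.5826110839844, 291.6399841308594), (69.45770263671875, 99.6633071899414), 63.9954833984375)
tube_block 0.94 ((458.4885559082031, 453.7177429199219), (109.00189208984375, 74.10240173339844), 8.064067840576172)
tube_block 0.85 ((297.48150634765625, 402.32281494140625), (67.43853759765625, 101.38094329833984), 42.578392028808594)
tube_block 0.56 ((455.19342041015625, 307.16314697265625), (71.80940246582031, 103.00353240966797), 63.987281799316406)
[332.2 204.8 326.4 158.6] 4.6
[276.6 168.2 295.9 166.4] 94.0
[306.5 173.9 277.7 176.9] 94.4
[299.  209.5 321.6 207.2] 94.3
[321.  152.2 256.  159.4] 94.9
[264.  167.3 268.3 212.2] 4.4
[264.  232.8 284.7 230.8] 94.2
[284.8 230.9 328.5 225.9] 95.1
[[ 0.9  0.4 -0. ]
 [ 0.4 -0.9  0. ]
 [ 0.  -0.  -1. ]]
```

The crop confirms it: the bright aluminium block is at crop (225,335), with white caps and its tongue to the upper right at (260,290). Measured:

| Thing | Position (mm) | Yaw |
|---|---|---|
| Block | (444, 314.5) | about -28.3° |
| Shaker | origin near (571.8, 0) | +4.6° |

I'll grip with tool x opposite to block x, which gives more wrist margin, and go around over the shaker.

```bash
cat >> h.py <<'E'
def yaw(o):
    m=R.from_quat(o["tool_rot"]).as_matrix(); return np.degrees(np.arctan2(m[1,0],m[0,0]))
def plan(wps,o=None,start=None):
    "wps: list of (x,y,z,yaw deg); prints rows in tool units"
    o=o or get_obs(); p=np.array(o["tcp_pos"],float); t=yaw(o)
    if start is not None: p,t=np.array(start[:3],float),start[3]
    print("now",p.round(1),round(t,2))
    rows=[]
    for w in wps:
        w=np.array(w,float)
        for k in range(200):
            d=w[:3]-p; dt=(w[3]-t+180)%360-180
            if np.linalg.norm(d)<.2 and abs(dt)<.05: break
            c,s=np.cos(np.radians(t)),np.sin(np.radians(t))
            v=np.array([c*d[0]+s*d[1], s*d[0]-c*d[1], -d[2]])/30
            f=max(1,np.abs(v).max(),np.linalg.norm(v)*30/40); v=np.round(v/f,2)
            tw=np.round(np.clip(-dt/5,-1,1),2)
            p=p+30*np.array([c*v[0]+s*v[1], s*v[0]-c*v[1], -v[2]]); t-=5*tw
            rows.append([float(x) for x in(*v,tw)])
        rows.append("|")
    for i in range(0,len(rows),1): print(rows[i],end=",")
    print("\nend",p.round(1),round(t,2))
E
python3 - <<'E'
from h import *
o=get_obs();print(o["tool_rot"])
plan([(480,-330,240,90),(570,-30,240,140),(444,314.5,240,151.7)])
E
```

```text
[ 9.81645265e-01  1.90715948e-01 -2.97940096e-06 -3.39204863e-05]
now [ 243.4 -602.7  231.3] 21.99
[1.0, -0.51, -0.03, -1.0],[1.0, -0.41, -0.03, -1.0],[1.0, -0.31, -0.02, -1.0],[1.0, -0.21, -0.02, -1.0],[1.0, -0.12, -0.02, -1.0],[1.0, -0.04, -0.03, -1.0],[1.0, 0.05, -0.02, -1.0],[1.0, 0.14, -0.03, -1.0],[1.0, 0.23, -0.02, -1.0],[1.0, 0.33, -0.03, -1.0],[1.0, 0.42, -0.03, -1.0],[0.51, 0.27, -0.01, -1.0],[0.0, 0.0, -0.0, -1.0],[0.0, 0.0, -0.0, -0.6],|,[1.0, 0.3, -0.0, -1.0],[1.0, 0.4, -0.0, -1.0],[1.0, 0.5, -0.0, -1.0],[1.0, 0.62, -0.0, -1.0],[1.0, 0.74, -0.0, -1.0],[1.0, 0.89, -0.0, -1.0],[0.91, 0.97, -0.0, -1.0],[0.79, 1.0, -0.0, -1.0],[0.46, 0.7, -0.0, -1.0],[0.0, 0.0, -0.0, -1.0],|,[1.0, 0.58, -0.0, -1.0],[1.0, 0.7, -0.0, -1.0],[1.0, 0.84, -0.0, -0.34],[1.0, 0.88, -0.0, -0.0],[1.0, 0.88, -0.0, -0.0],[1.0, 0.89, -0.0, -0.0],[1.0, 0.89, -0.0, -0.0],[1.0, 0.89, -0.0, -0.0],[1.0, 0.88, -0.0, -0.0],[0.4, 0.36, -0.0, -0.0],|,
end [443.9 314.6 240. ] 151.69
```

Call:
{"name": "drive_tool", "arguments": {
  "motion": [
    [1.0, -0.5, 0, -1],
    [1.0, -0.4, 0, -1],
    [1.0, -0.3, 0, -1],
    [1.0, -0.2, 0, -1],
    [1.0, -0.1, 0, -1]
  ],
  "gripper": 85.4
}}

```text
clock: 2.77
tcp_pos: [349.0, -483.4, 231.4]
tool_rot: [0.916, 0.401, 0.0, 0.0]
wrist_force: [0.0, -0.7, -0.3]
width: 84.8
finger_force: 0.0
```

Call:
{"name": "drive_tool", "arguments": {
  "motion": [
    [1.0, 0, 0, -1],
    [1.0, 0.05, 0, -1],
    [1.0, 0.15, 0, -1],
    [1.0, 0.25, 0, -1],
    [1.0, 0.35, 0, -1]
  ]
}}

```text
clock: 3.18
tcp_pos: [451.3, -369.6, 231.5]
tool_rot: [0.808, 0.589, 0.0, 0.0]
wrist_force: [0.5, 0.0, 0.1]
width: 85.4
finger_force: 0.0
```

Call:
{"name": "drive_tool", "arguments": {
  "motion": [
    [1.0, 0.4, 0, -1],
    [0.5, 0.3, 0, -1],
    [1, 0.3, 0, -1],
    [1, 0.4, 0, -1],
    [1, 0.5, 0, -1]
  ]
}}

```text
clock: 3.6
tcp_pos: [524.5, -244.0, 231.3]
tool_rot: [0.661, 0.75, 0.0, 0.0]
wrist_force: [-0.2, -0.8, 0.0]
width: 85.3
finger_force: 0.0
```

Call:
{"name": "drive_tool", "arguments": {
  "motion": [
    [1.0, 0.55, 0, -1],
    [1.0, 0.65, 0, -1],
    [1, 0.75, 0, -1],
    [0.9, 0.9, 0, -1],
    [0.8, 0.9, 0, -1]
  ]
}}

```text
clock: 4.02
tcp_pos: [591.0, -73.9, 231.5]
tool_rot: [0.483, 0.876, 0.0, 0.0]
wrist_force: [0.2, -0.1, -0.4]
width: 85.2
finger_force: 0.0
```

```bash
python3 - <<'E'
from h import *
o=get_obs();print(o["clock"],o["joint_pos"])
plan([(444,314.5,130,151.7)])
E
```

```text
4.0167 [-1.75343790e-01  4.03815118e-01  1.72541900e+00  3.05990335e-05
  1.01194979e+00 -7.38035748e-01]
now [591.  -73.9 231.5] 122.24
[1.0, 0.2, 0.25, -1.0],[1.0, 0.3, 0.25, -1.0],[1.0, 0.39, 0.26, -1.0],[1.0, 0.5, 0.27, -1.0],[1.0, 0.61, 0.29, -1.0],[1.0, 0.74, 0.31, -0.89],[0.98, 0.85, 0.32, -0.0],[0.98, 0.85, 0.32, -0.0],[0.98, 0.85, 0.31, -0.0],[0.98, 0.85, 0.32, -0.0],[0.97, 0.85, 0.31, -0.0],[0.52, 0.46, 0.17, -0.0],|,
end [444.1 314.6 130.1] 151.69
```

Call:
{"name": "drive_tool", "arguments": {
  "motion": [
    [1, 0.2, 0, -1],
    [1, 0.3, 0, -1],
    [1, 0.4, 0, -1],
    [1, 0.5, 0, -1],
    [1, 0.6, 0, -1]
  ]
}}

```text
clock: 4.43
tcp_pos: [532.7, 77.8, 231.4]
tool_rot: [0.282, 0.959, 0.0, 0.0]
wrist_force: [0.8, -0.7, 0.9]
width: 85.6
finger_force: 0.0
```

Call:
{"name": "drive_tool", "arguments": {
  "motion": [
    [1, 0.75, 0.3, -0.9],
    [1, 0.85, 0.3, 0],
    [1, 0.85, 0.3, 0],
    [1, 0.85, 0.3, 0],
    [0.5, 0.4, 0.3, 0]
  ]
}}

```text
clock: 4.85
tcp_pos: [468.9, 243.0, 186.1]
tool_rot: [0.246, 0.969, 0.0, 0.0]
wrist_force: [0.0, -0.6, 0.9]
width: 85.4
finger_force: 0.0
```

Call:
{"name": "drive_tool", "arguments": {
  "motion": [
    [0, 0, 0.5, 0],
    [0, 0, 0.5, 0],
    [0, 0, 0, 0]
  ]
}}

```text
clock: 5.1
tcp_pos: [468.9, 239.7, 154.2]
tool_rot: [0.246, 0.969, -0.001, -0.001]
wrist_force: [-0.7, -0.6, -0.9]
width: 85.0
finger_force: 0.0
```

```bash
python3 - <<'E'
from h import *
np.set_printoptions(precision=1,suppress=True)
o=get_obs()
for n in("top","side"):
    c=camera(n); q=proj(c,[444,314,30])[0].astype(int); save(c,n+"2.png",(q[0]-70,q[1]-60,q[0]+70,q[1]+60),4)
    for k in("tube_block","tongue_tip"):
        for r in landmark_of(k,c)[:4]: print(n,k,np.array(r["point"]),r["confidence"])
plan([(444,314.5,3,151.7)],o)
E
```

```text
side tube_block [300.3 397.9  -5.5] 0.86
side tube_block [446.1 314.5  -0.1] 0.61
side tube_block [466.9 457.7   2.2] 0.55
side tongue_tip [407.  448.4  -2.4] 0.76
side tongue_tip [262.1 442.9  -3.7] 0.76
side tongue_tip [498.9 284.2  -0.8] 0.69
now [468.9 239.7 154.2] 151.56
[0.38, 0.36, 1.0, -0.03],[0.38, 0.36, 1.0, 0.0],[0.38, 0.36, 1.0, 0.0],[0.38, 0.35, 1.0, 0.0],[0.38, 0.36, 1.0, 0.0],[0.01, 0.01, 0.04, 0.0],|,
end [444.  314.4   3. ] 151.71
```

View pics/top2.png

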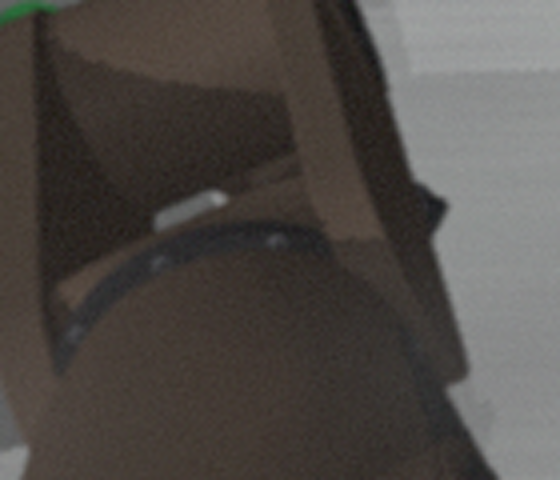

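The arm hides the block in the top view; the (130,210)/4 bit of metal is its only visible part. The side estimates agree with the earlier ones, so I'll move over the block and check from the side.

Call:
{"name": "drive_tool", "arguments": {
  "motion": [
    [0.95, 0.9, 0.5, 0],
    [0.95, 0.9, 0.5, 0],
    [0, 0, 1, 0],
    [0, 0, 0.4, 0],
    [0, 0, 0, 0]
  ]
}}

```text
clock: 5.82
tcp_pos: [445.0, 313.4, 82.7]
tool_rot: [0.246, 0.969, -0.001, -0.001]
wrist_force: [-0.1, -0.4, -1.1]
width: 85.4
finger_force: 0.0
```

```bash
python3 - <<'E'
from h import *
np.set_printoptions(precision=1,suppress=True)
o=get_obs()
c=camera("side"); q=proj(c,[444,314,50])[0].astype(int); save(c,"side3.png",(q[0]-50,q[1]-45,q[0]+50,q[1]+45),6)
for k in("tube_block","tongue_tip"):
    for r in landmark_of(k,c)[:4]: print(k,np.array(r["point"]),r["confidence"])
plan([(444.3,314.5,3,151.7)],o)
E
```

```text
tube_block [444.7 313.4   3.4] 0.8
tube_block [301.  399.5  -3.3] 0.65
tube_block [717.2 399.3   0.6] 0.49
tongue_tip [258.6 442.7  -1.6] 0.79
tongue_tip [404.8 446.5  -2.6] 0.67
now [445.  313.4  82.7] 151.54
[0.01, 0.01, 1.0, -0.03],[0.02, 0.01, 1.0, -0.0],[0.01, 0.0, 0.66, -0.0],|,
end [444.2 314.5   2.9] 151.69
```

View pics/side3.png

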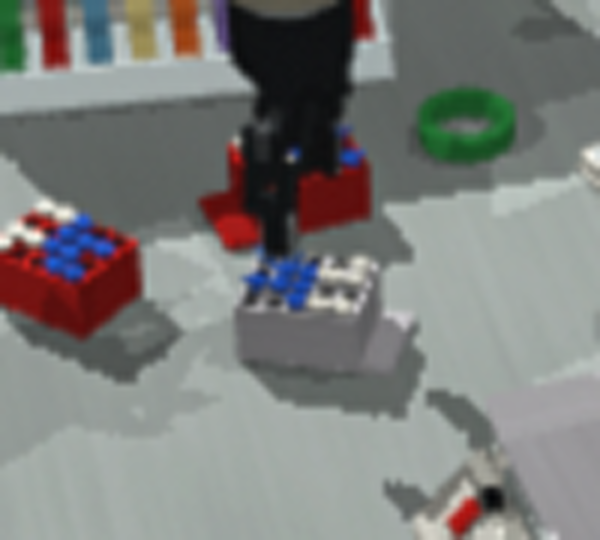

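The gripper is above the aluminium block, whose top centre is at crop (310,285). Both fingers hang above it, with the near one at (280,235). Descending and gripping.

Call:
{"name": "drive_tool", "arguments": {
  "motion": [
    [0, 0, 0.7, 0],
    [0, 0, 0.7, 0],
    [0, 0, 0.7, 0],
    [0, 0, 0.55, 0],
    [0, 0, 0, 0]
  ]
}}

```text
clock: 6.38
tcp_pos: [446.1, 312.9, 4.0]
tool_rot: [0.247, 0.969, -0.001, -0.001]
wrist_force: [-1.6, -0.8, -1.1]
width: 85.0
finger_force: 0.0
```

Call:
{"name": "drive_tool", "arguments": {
  "motion": [
    [0, 0, 0, 0],
    [0, 0, 0, 0],
    [0, 0, 0, 0],
    [0, 0, 0, 0],
    [0, 0, 0, 0]
  ],
  "gripper": 40
}}

```text
clock: 6.8
tcp_pos: [447.3, 314.0, 6.9]
tool_rot: [0.246, 0.969, 0.001, 0.001]
wrist_force: [0.7, -3.1, 8.4]
width: 61.1
finger_force: 66.0
```

Call:
{"name": "drive_tool", "arguments": {
  "motion": [
    [0, 0, 0, 0],
    [0, 0, 0, 0],
    [0, 0, 0, 0]
  ]
}}

```text
clock: 7.05
tcp_pos: [447.3, 314.1, 6.9]
tool_rot: [0.246, 0.969, 0.001, 0.001]
wrist_force: [0.8, -3.3, 6.9]
width: 61.6
finger_force: 66.0
```

Call:
{"name": "drive_tool", "arguments": {
  "motion": [
    [0, 0, -0.4, 0],
    [0, 0, -1, 0],
    [0, 0, -1, 0],
    [0, 0, -1, 0],
    [0, 0, -1, 0]
  ]
}}

```text
clock: 7.47
tcp_pos: [446.1, 313.6, 140.1]
tool_rot: [0.246, 0.969, 0.0, 0.0]
wrist_force: [0.8, 0.1, -4.1]
width: 61.1
finger_force: 67.5
```

Call:
{"name": "drive_tool", "arguments": {
  "motion": [
    [0, 0, -0.7, 0],
    [0, 0, 0, 0],
    [0, 0, 0, 0]
  ]
}}

```text
clock: 7.72
tcp_pos: [446.9, 314.1, 160.2]
tool_rot: [0.246, 0.969, 0.001, 0.001]
wrist_force: [-0.2, -0.1, -5.4]
width: 61.3
finger_force: 67.9
```

```bash
python3 - <<'E'
from h import *
np.set_printoptions(precision=1,suppress=True)
o=get_obs(); y=yaw(o); p=np.array(o["tcp_pos"]); print(p,y,o["finger_force"],o["width"])
A=R.from_euler('z',y+180,degrees=True).inv()
for i in range(3):
    c=camera("side")
    for k in("tube_block","tongue_tip"):
        for r in landmark_of(k,c)[:4]:
            v=A.apply(np.array(r["point"])-p)
            if np.linalg.norm(v)<100: print(k,v,r["confidence"])
q=proj(c,p)[0].astype(int); save(c,"side4.png",(q[0]-60,q[1]-45,q[0]+60,q[1]+45),6)
# shaker goal frame
th=np.radians(4.6);O=np.array([571.8,-.2]);ex=np.array([np.cos(th),np.sin(th)])
g=O-34*ex; print("goal origin",g)
plan([(*(O-90*ex),p[2]+10,184.6)])
E
```

```text
[446.9 314.1 160.2] 151.48596450719515 67.94051885604858 61.294354914855056
tube_block [ 0.6 -1.  -8.5] 0.86
tube_block [ -1.7  -3.2 -11.1] 0.63
tongue_tip [ 59.   -1.4 -11.1] 0.62
tongue_tip [ 61.7  -0.8 -11.9] 0.76
goal origin [537.9  -2.9]
now [446.  313.5 157.4] 151.49
[-0.7, -1.0, -0.05, -1.0],[-0.58, -1.0, -0.05, -1.0],[-0.46, -1.0, -0.04, -1.0],[-0.36, -1.0, -0.04, -1.0],[-0.27, -1.0, -0.04, -1.0],[-0.17, -1.0, -0.04, -1.0],[-0.09, -1.0, -0.04, -0.62],[-0.03, -1.0, -0.04, -0.0],[-0.03, -1.0, -0.04, -0.0],[-0.03, -1.0, -0.04, -0.0],[-0.01, -0.17, -0.01, -0.0],|,
end [482.1  -7.4 170.3] 184.59
```

View pics/side4.png

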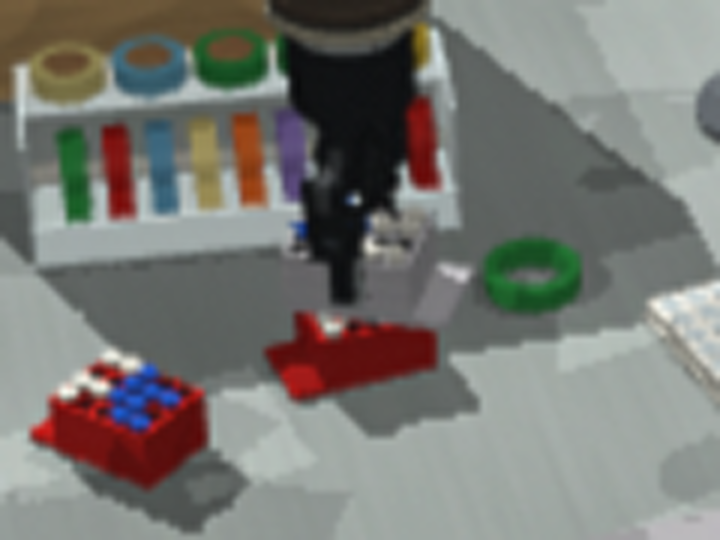

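The block is held level, with the near finger at (343,270) mid-side and the tongue to the right at (445,285). Carrying it to above the platform front.

Call:
{"name": "drive_tool", "arguments": {
  "motion": [
    [-0.7, -1, 0, -1],
    [-0.6, -1, 0, -1],
    [-0.5, -1, 0, -1],
    [-0.35, -1, 0, -1],
    [-0.25, -1, 0, -1]
  ]
}}

```text
clock: 8.58
tcp_pos: [465.8, 145.5, 157.9]
tool_rot: [0.028, 1.0, -0.0, -0.0]
wrist_force: [-0.1, 0.6, -4.9]
width: 61.0
finger_force: 67.8
```

Call:
{"name": "drive_tool", "arguments": {
  "motion": [
    [-0.15, -1, 0, -1],
    [-0.1, -1, 0, -0.6],
    [0, -1, 0, 0],
    [0, -1, 0, 0],
    [0, -0.8, 0, 0]
  ]
}}

```text
clock: 9.0
tcp_pos: [478.8, 1.2, 157.9]
tool_rot: [-0.039, 0.999, -0.0, -0.0]
wrist_force: [-0.1, -0.5, -4.3]
width: 60.6
finger_force: 67.9
```

Call:
{"name": "drive_tool", "arguments": {
  "motion": [
    [0, 0, 0, 0],
    [0, 0, 0, 0]
  ]
}}

```text
clock: 9.17
tcp_pos: [478.9, 2.1, 157.9]
tool_rot: [-0.038, 0.999, 0.0, -0.0]
wrist_force: [-0.3, 0.7, -4.6]
width: 61.2
finger_force: 68.3
```

```bash
python3 - <<'E'
from h import *
np.set_printoptions(precision=1,suppress=True)
o=get_obs(); p=np.array(o["tcp_pos"]); print(p,yaw(o))
A=R.from_euler('z',yaw(o)+180,degrees=True).inv()
for i in range(4):
    c=camera("side" if i%2 else "top")
    for k in("tube_block","tongue_tip"):
        for r in landmark_of(k,c)[:4]:
            v=A.apply(np.array(r["point"])-p)
            if np.linalg.norm(v)<100: print(i%2,k,v,r["confidence"])
    for k in("shaker","lip_edge","stop"):
        for r in landmark_of(k,c)[:1]: print(i%2,k,np.array(r["point"]),r["confidence"])
th=np.radians(4.6);O=np.array([571.8,-.2]);ex=np.array([np.cos(th),np.sin(th)])
plan([(*(O-36*ex),130,184.6)])
E
```

```text
[478.9   2.1 157.9] -175.65636944195924
0 tube_block [-6.3  1.3 -5.1] 0.52
0 stop [622.5   8.2  95.4] 0.78
1 tube_block [-1.4 -0.8 -9.5] 0.72
1 tongue_tip [58.3  1.5 -6.4] 0.97
1 shaker [475.7   3.2 150.1] 0.68
1 lip_edge [608.2  -2.   99.6] 0.58
1 stop [622.1   8.3  95.8] 0.97
0 tube_block [-4.6  0.1 -3.9] 0.44
0 stop [621.1   6.6  98. ] 0.92
1 tube_block [-2.9 -0.  -6.5] 0.71
1 tongue_tip [59.9 -0.5 -7.7] 0.84
1 shaker [570.8  -1.6  -4.4] 0.59
1 lip_edge [716.6 399.8   2.9] 0.73
1 stop [620.9   5.9  95.9] 0.79
now [478.8   3.1 158.1] -175.51
[-1.0, -0.19, 0.5, -0.02],[-0.88, -0.17, 0.44, -0.0],|,
end [535.9  -3.2 129.9] -175.41
```

Call:
{"name": "drive_tool", "arguments": {
  "motion": [
    [-1, -0.2, 0.4, 0],
    [-1, -0.2, 0.4, 0],
    [0, 0, 0.4, 0],
    [0, 0, 0, 0],
    [0, 0, 0, 0]
  ]
}}

```text
clock: 10.78
tcp_pos: [538.8, -4.1, 121.3]
tool_rot: [-0.039, 0.999, 0.0, -0.001]
wrist_force: [-0.0, 0.6, -4.1]
width: 61.4
finger_force: 68.0
```

```bash
python3 - <<'E'
from h import *
np.set_printoptions(precision=1,suppress=True)
o=get_obs(); p=np.array(o["tcp_pos"]); print(p,yaw(o))
A=R.from_euler('z',4.6,degrees=True).inv()
for i in range(6):
    c=camera("side" if i%2 else "top"); d={}
    for k in("tube_block","tongue_tip","stop","lip_edge"):
        for r in landmark_of(k,c)[:4]:
            v=np.array(r["point"])
            if np.linalg.norm(v-[600,0,90])<120: d.setdefault(k,v)
    if "stop" in d: print(i%2,{k:A.apply(v-d["stop"]) for k,v in d.items()})
    if i==5: q=proj(c,p)[0].astype(int); save(c,"side5.png",(q[0]-55,q[1]-45,q[0]+65,q[1]+45),6)
    if i==4: q=proj(c,p)[0].astype(int); save(c,"top5.png",(q[0]-60,q[1]-60,q[0]+60,q[1]+40),6)
plan([(538.9,-2.4,p[2],184.6)])
E
```

```text
[538.8  -4.1 121.3] -175.51643533865382
1 {'tube_block': array([-85.7,  -3.6,  17.7]), 'tongue_tip': array([-23.5,  -5.2,  21.5]), 'stop': array([0., 0., 0.]), 'lip_edge': array([-14.4,  -2.3,   5.1])}
1 {'tube_block': array([-85.8,  -4.3,  17.8]), 'tongue_tip': array([-23.6,  -5.5,  18.1]), 'stop': array([0., 0., 0.]), 'lip_edge': array([-14.8,  -7.6,   1.9])}
1 {'tube_block': array([-85.6,  -4.3,  17.9]), 'tongue_tip': array([-25. ,  -4.2,  18.7]), 'stop': array([0., 0., 0.]), 'lip_edge': array([-14.2,  -5.3,   8.6])}
now [539.6  -4.1 122.1] -175.51
[0.02, 0.06, 0.02, -0.02],|,
end [538.9  -2.4 121.5] -175.41
```

View pics/side5.png

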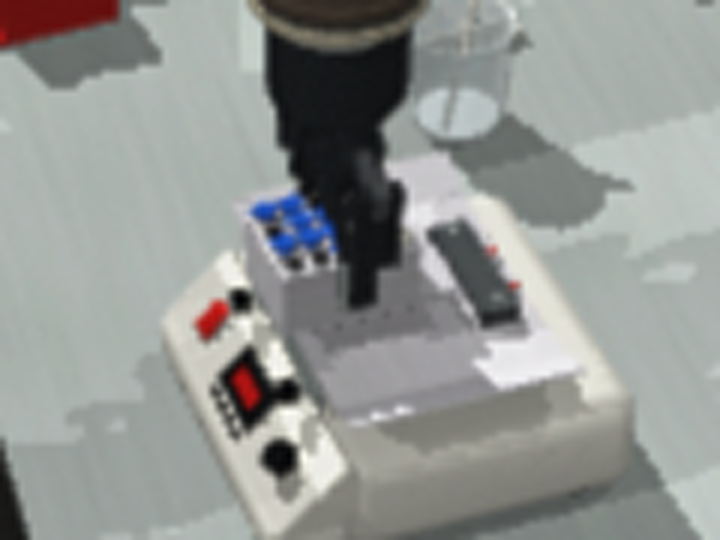

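The block is above the platform at crop (330,270), well in front of the dark lip at (470,275), and level. I'll shift it 2 mm to the left and lower it.

Call:
{"name": "drive_tool", "arguments": {
  "motion": [
    [0, 0.07, 0.3, 0],
    [0, 0, 0.2, 0],
    [0, 0, 0.06, 0],
    [0, 0, 0, 0],
    [0, 0, 0, 0]
  ]
}}

```text
clock: 12.7
tcp_pos: [539.2, -2.0, 104.9]
tool_rot: [-0.039, 0.999, 0.0, -0.0]
wrist_force: [0.2, 0.1, -4.4]
width: 61.1
finger_force: 68.3
```

Call:
{"name": "drive_tool", "arguments": {
  "motion": [
    [0, 0, 0.05, 0],
    [0, 0, 0, 0],
    [0, 0, 0, 0]
  ]
}}

```text
clock: 12.95
tcp_pos: [539.5, -2.1, 103.9]
tool_rot: [-0.039, 0.999, -0.0, 0.0]
wrist_force: [0.1, -0.5, -3.0]
width: 61.0
finger_force: 68.3
```

Call:
{"name": "drive_tool", "arguments": {
  "motion": [
    [0, 0, 0.05, 0],
    [0, 0, 0, 0],
    [0, 0, 0, 0]
  ]
}}

```text
clock: 13.2
tcp_pos: [539.4, -2.0, 102.2]
tool_rot: [-0.039, 0.999, 0.0, -0.0]
wrist_force: [1.3, 0.8, -4.6]
width: 61.4
finger_force: 68.3
```

Call:
{"name": "drive_tool", "arguments": {
  "motion": [
    [0, 0, 0.03, 0],
    [0, 0, 0, 0],
    [0, 0, 0, 0]
  ]
}}

```text
clock: 13.45
tcp_pos: [539.5, -2.0, 101.9]
tool_rot: [-0.039, 0.999, -0.0, 0.0]
wrist_force: [-3.9, -0.6, 8.2]
width: 61.0
finger_force: 69.5
```

Contact is made (about 12 N down at TCP z 102). I'll check alignment before sliding.

```bash
python3 - <<'E'
from h import *
np.set_printoptions(precision=1,suppress=True)
o=get_obs(); p=np.array(o["tcp_pos"]); print(p,yaw(o))
A=R.from_euler('z',4.6,degrees=True).inv()
for i in range(3):
    c=camera("side"); d={}
    for k in("tube_block","tongue_tip","stop","lip_edge"):
        for r in landmark_of(k,c)[:4]:
            v=np.array(r["point"])
            if np.linalg.norm(v-[600,0,90])<120: d.setdefault(k,v)
    if "stop" in d: print({k:A.apply(v-d["stop"]) for k,v in d.items()},d["stop"])
f=c["frame"][:,:,::-1].copy(); s=9
q=proj(c,[600,0,100])[0].astype(int); x0,y0=q[0]-40,q[1]-32
im=cv2.resize(f[y0:y0+64,x0:x0+80],None,fx=s,fy=s,interpolation=cv2.INTER_CUBIC)
S=np.array([620.3,4.4,95]); B=R.from_euler('z',4.6,degrees=True)
for pt,col in [((-12,-39.5,12),(0,255,0)),((-12,39.5,12),(0,255,0)),((-22,-30,6),(255,0,255)),((-22,30,6),(255,0,255)),((-44,-31,0),(255,255,0)),((8,-39.5,12),(0,255,0)),((-44,-31,42),(255,255,0))]:
    u=((proj(c,B.apply(pt)+S)[0]-[x0,y0]+.5)*s).astype(int); cv2.circle(im,tuple(int(a) for a in u),3,col,-1)
cv2.imwrite("pics/side6.png",im)
E
```

```text
[539.5  -2.  101.9] -175.51238579598655
{'tube_block': array([-85.3,  -3.9,  -2.1]), 'tongue_tip': array([-24. ,  -3.4,  -2.3]), 'stop': array([0., 0., 0.]), 'lip_edge': array([-13.4,  -9.1,   5. ])} [620.6   7.9  95.5]
{'tube_block': array([-85.1,  -0.5,   1.6]), 'tongue_tip': array([-25.8,  -1.8,   1.5]), 'stop': array([0., 0., 0.]), 'lip_edge': array([-12.2, -10.9,   6.9])} [621.3   7.1  93.8]
{'tube_block': array([-83.1,  -2.3,   2.6]), 'tongue_tip': array([-22.2,  -5.8,   1. ]), 'stop': array([0., 0., 0.]), 'lip_edge': array([-9.3, -9.2,  9.5])} [619.4   7.6  92.8]
```

View pics/side6.png

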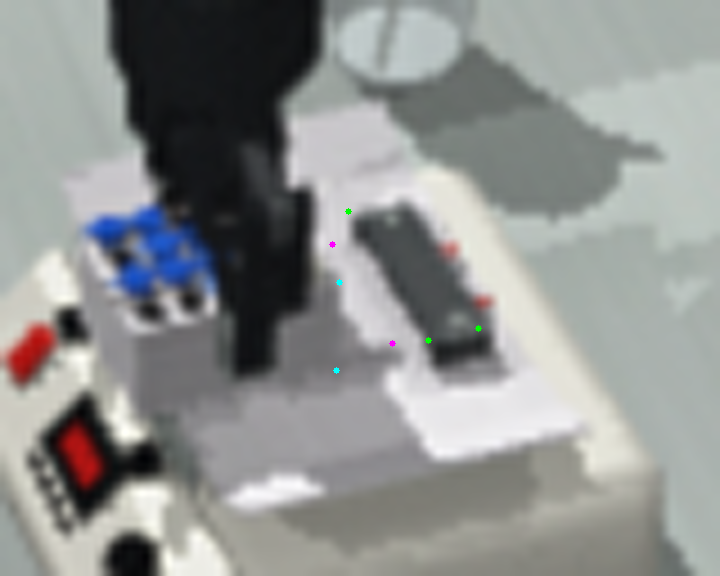

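The tongue corner (392,344) and lip corner (432,348) match the model to about 1 pixel, so the lateral fit is good. Sliding back.

Call:
{"name": "drive_tool", "arguments": {
  "motion": [
    [-0.15, 0, 0, 0],
    [-0.15, 0, 0, 0],
    [-0.15, 0, 0, 0],
    [-0.1, 0, 0, 0],
    [0, 0, 0, 0]
  ]
}}

```text
clock: 14.62
tcp_pos: [556.1, -0.7, 101.9]
tool_rot: [-0.039, 0.999, -0.0, 0.0]
wrist_force: [-3.7, -0.9, 9.6]
width: 61.1
finger_force: 69.9
```

Call:
{"name": "drive_tool", "arguments": {
  "motion": [
    [-0.1, 0, 0, 0],
    [-0.1, 0, 0, 0],
    [0, 0, 0, 0],
    [0, 0, 0, 0]
  ]
}}

```text
clock: 14.95
tcp_pos: [561.6, -0.3, 101.9]
tool_rot: [-0.039, 0.999, 0.0, -0.0]
wrist_force: [-5.8, -0.1, 9.7]
width: 61.1
finger_force: 70.3
```

Call:
{"name": "drive_tool", "arguments": {
  "motion": [
    [-0.1, 0, 0, 0],
    [0, 0, 0, 0],
    [0, 0, 0, 0]
  ]
}}

```text
clock: 15.2
tcp_pos: [563.2, -0.1, 101.9]
tool_rot: [-0.039, 0.999, 0.0, -0.001]
wrist_force: [-14.5, -1.7, 17.2]
width: 61.0
finger_force: 71.0
```

Call:
{"name": "drive_tool", "arguments": {
  "motion": [
    [-0.1, 0, 0, 0],
    [0, 0, 0, 0],
    [0, 0, 0, 0]
  ]
}}

```text
clock: 15.45
tcp_pos: [565.3, 0.1, 101.9]
tool_rot: [-0.039, 0.999, 0.0, -0.002]
wrist_force: [-19.0, -3.1, 22.8]
width: 61.2
finger_force: 71.5
```

Call:
{"name": "drive_tool", "arguments": {
  "motion": [
    [-0.1, 0, 0, 0],
    [0, 0, 0, 0],
    [0, 0, 0, 0]
  ]
}}

```text
clock: 15.7
tcp_pos: [567.3, 0.3, 101.9]
tool_rot: [-0.039, 0.999, 0.0, -0.003]
wrist_force: [-24.8, -3.6, 28.0]
width: 61.2
finger_force: 72.1
```

Call:
{"name": "drive_tool", "arguments": {
  "motion": [
    [-0.1, 0, -0.02, 0],
    [0, 0, 0, 0],
    [0, 0, 0, 0]
  ]
}}

```text
clock: 15.95
tcp_pos: [567.6, 0.6, 101.9]
tool_rot: [-0.039, 0.999, 0.0, -0.005]
wrist_force: [-37.0, -4.3, 31.6]
width: 61.1
finger_force: 71.5
```

Call:
{"name": "drive_tool", "arguments": {
  "motion": [
    [-0.1, 0, -0.02, 0],
    [0, 0, 0, 0],
    [0, 0, 0, 0]
  ]
}}

```text
clock: 16.2
tcp_pos: [567.9, 0.8, 101.9]
tool_rot: [-0.039, 0.999, 0.0, -0.008]
wrist_force: [-49.8, -5.2, 37.1]
width: 61.3
finger_force: 71.8
```

The force stiffened sharply at TCP x about 567.5, after the spring-like rise, which fits the solid stop. I'll ease off slightly and verify.

Call:
{"name": "drive_tool", "arguments": {
  "motion": [
    [0.08, 0, 0, 0],
    [0, 0, 0, 0],
    [0, 0, 0, 0],
    [0, 0, 0, 0]
  ]
}}

```text
clock: 16.53
tcp_pos: [567.8, 0.9, 102.0]
tool_rot: [-0.039, 0.999, 0.0, -0.006]
wrist_force: [-34.7, -2.6, 23.9]
width: 61.2
finger_force: 70.2
```

```bash
python3 - <<'E'
from h import *
np.set_printoptions(precision=1,suppress=True)
A=R.from_euler('z',4.6,degrees=True).inv()
for i in range(3):
    c=camera("side"); d={}
    for k in("tube_block","tongue_tip","stop","lip_edge"):
        for r in landmark_of(k,c)[:4]:
            v=np.array(r["point"])
            if np.linalg.norm(v-[600,0,90])<120: d.setdefault(k,v)
    print({k:A.apply(v-[620.3,4.4,95]) for k,v in d.items()})
q=proj(c,[600,0,100])[0].astype(int); save(c,"side7.png",(q[0]-40,q[1]-32,q[0]+40,q[1]+32),9)
o=get_obs();print(o["wrist_force"],o["wrist_torque"],o["tcp_pos"],yaw(o),o["finger_force"],o["qvel"])
E
```

```text
{'tube_block': array([-56.5,  -1.1,   0.9]), 'tongue_tip': array([ 8. ,  0.3, -1. ]), 'stop': array([0.3, 0.2, 2.6]), 'lip_edge': array([-10.7,  -1.3,   5.9])}
{'tube_block': array([-53. ,  -0.9,  -1.9]), 'stop': array([0.9, 2. , 2.7]), 'lip_edge': array([-11.8,  -5.7,   4.4])}
{'tube_block': array([-55.1,   2.2,   2.3]), 'tongue_tip': array([ 4.6, -0.4, -1.7]), 'stop': array([ 2.4,  2.7, -2.1]), 'lip_edge': array([-9.5, -2. ,  7.6])}
[-35.5  -2.6  24. ] [ 0.1  4.9 -0.2] [567.8   0.8 101.9] -175.51239838173686 70.18378257751465 [ 0.  0. -0. -0. -0.  0.]
```

View pics/side7.png

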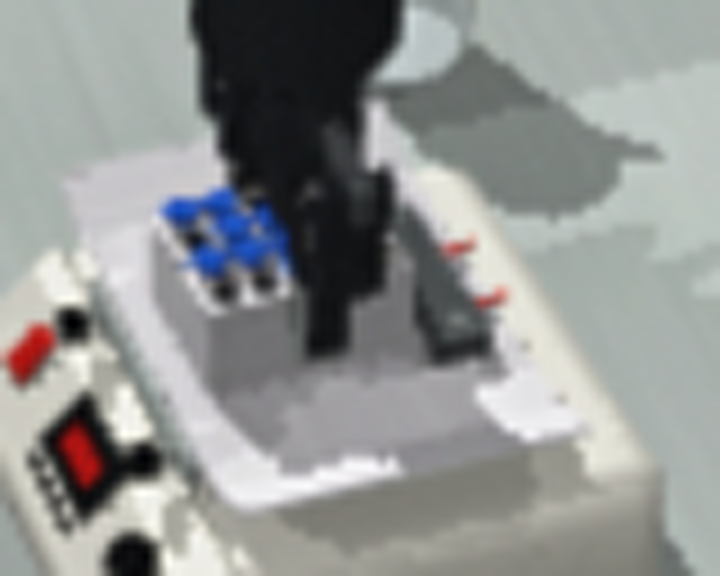

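The red pins at (460,247) and (492,298) now stick out noticeably further than before. The block is flat with its tongue under the lip, the tip measures about 6 mm past the stop, and the push is steady at 35 N.

```bash
python3 -c "
from bench import finish_job
print(finish_job())"
```

```text
the job is handed in; nothing more can be done
None
```

The block is loaded: flat on the platform, tongue under the lip, bumper pushed in to its solid stop. I handed in at about 17 s of the 42 s allowed, still gripping and pressing with about 35 N; `finish_job` returned no verdict.

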